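# Retaining bar over the orange jars

## Task

Take the long aluminium retaining bar by its red handle and lay it across the black foam carrier that holds the two orange jars with yellow lids, lying flat in the cut-outs of both end walls and sticking out about equally at the two ends. Set it down rather than dropping it, and leave the short bar and the other carrier where they are; do not shove the orange carrier along the bench.

Things in the scene. Friction and masses are not known exactly. Their poses are not given: they have to be found in the camera images.
- long_bar_grip (a point): The long retaining bar: aluminium strip 240 long x 30 wide x 10 mm thick, lying flat on the bench, with a red handle block on its middle, 60 (along the bar) x 24 wide, from 10 to 52 mm above the bar's underside. Point: centre of the handle, 31 mm above the underside; x along the bar, y across, z up. About 250 g. This is the one to lay.
- short_bar_grip (a point): The short retaining bar: aluminium strip 150 long x 30 wide x 10 mm thick, lying flat on the bench, with a red handle block on its middle, 60 (along the bar) x 24 wide, from 10 to 52 mm above the bar's underside. Point: centre of the handle, 31 mm above the underside; x along the bar, y across, z up. About 170 g. Too short to span a carrier; it stays where it is.
- carrier_orange: Carrier to be secured: loose black foam box 210 long x 112 x 104 mm high (1.3 kg) with two orange jars with yellow lids in a row. Each 20 mm end wall has an open cut-out in its top, 60 wide, 16 deep, centred; cut-out floors 88 mm, lids 82, side walls 55 mm above the bench. Origin: centre of underside; x along its length (through both cut-outs), z up.
- carrier_grain: The other carrier, left alone: loose black foam box 210 long x 112 x 104 mm high (1.3 kg) with two beige grain jars with white lids in a row. Each 20 mm end wall has an open cut-out in its top, 60 wide, 16 deep, centred; cut-out floors 88 mm, lids 82, side walls 55 mm above the bench. Origin: centre of underside; x along its length (through both cut-outs), z up.
Things that resemble listed ones, but are neither listed nor needed, are in the scene too. Leave any purple look-alike of the part that bears long_bar_grip alone.

How it is judged:
At the end, for the whole second after the job is handed in: The long bar rests released, level (4 degrees) and still on both cut-out floors of the upright orange-jar carrier (handle centre 112 to 125 mm above its underside), centred to 20 mm lengthwise and 18 mm crosswise, along it to 11 degrees (x of long_bar_grip in the frame of carrier_orange between -0.02 and 0.02 m and y of long_bar_grip in the frame of carrier_orange between -0.018 and 0.018 m and z of long_bar_grip in the frame of carrier_orange between 0.112 and 0.125 m and angle between the x axis of long_bar_grip and the x axis of carrier_orange, either way round below 0.19 rad and angle between long_bar_grip's own z axis and vertical below 0.07 rad and angle between carrier_orange's own z axis and vertical below 0.05 rad and linear speed of long_bar below 0.02 m/s and angular speed of long_bar below 0.1 rad/s); the robot touches nothing.
It fails at once if the short bar is moved more than 30 mm (distance of short_bar_grip from where it was at the start of the episode above 0.03 m).
It fails at once if the carrier with the grain jars is moved more than 30 mm (distance of carrier_grain from where it was at the start of the episode above 0.03 m).
It fails at once if the carrier with the orange jars is shoved more than 40 mm (distance of carrier_orange from where it was at the start of the episode above 0.04 m).
It fails at once if the long bar falls free from more than about 25 mm (contact force between the fingers and long_bar below 0.2 N and linear speed of long_bar above 0.7 m/s).
It also fails if it takes over 35 s, if anything falls off the work surface, if the arm or the gripper's body presses on something with over 40 N, if the wrist force passes 120 N, or if a joint passes its speed limit or range.

## Robot

A 6-joint arm with a two-finger parallel gripper is mounted at the origin on the work surface. World frame = base frame: x ahead of the robot, y to its left, z up, the work surface at z = 0. Lengths are in m, angles in rad, forces in N, time in s.
With the tool pointing down it reaches from about 0.3 to 0.95 m from the base axis. Payload 3.1 kg.
Tool frame: the origin (TCP) lies at the very end of the fingers, on their centre line; the grasp point (between the pads) lies 19 mm behind it (manip.hold_point_z is the distance from the TCP to the grasp point, in m); z points along the fingers, y is the line along which they close (so a half turn about z gives the same grasp; the last joint's range is limited). The gripper opens to 85 mm and grips with 20 to 120 N. Pads are 22 mm wide; open, the fingers measure 114 mm over their backs; the gripper's body (76 mm by 85 mm) begins 54 mm behind the grasp point. The pads swing forward as they close: fully open they stand 13 mm farther back than shut.
Start: joints at [1.098, 0.308, 1.634, -0, 1.2, -0.07], TCP at [0.245, 0.575, 0.231] pointing down, gripper open.
Joint ranges: [-3.06, 3.06], [-0.79, 1.96], [0.05, 2.63], [-1.19, 4.34], [0.05, 2.64], [-2.94, 2.94]. Speed limits (rad/s): [2.79, 2.79, 3.14, 3.14, 3.14, 3.14].

## Interface

Orientations are given as a 3x3 rotation matrix whose columns are the frame's x, y, z axes.
In Python, from station import sensors, eyes, manip gives the robot as it stands. The module is installed in compiled form; this text tells all that it offers.
- The arm moves only by the tool drive_tool, never from a script. Its argument "plan" is a list of rows, each a list of 4 numbers: the shift along the tool's x, y, z each as a share of 0.15 m, from -1 to 1, then the turn about the tool's z as a share of pi rad, from -1 to 1. In form: [[x, y, z, twist], ...]. A call has 1 to 5 rows; each row is the pose to reach, as a shift and turn from the pose commanded when the call began, along the tool's axes at that moment, turning the shorter way round; what a row does not reach only later rows make up. A row lasts 1/12 s, in which the tool goes at most 41.7 mm and 7.16 degrees, less where a joint would pass 70% of its speed; a pose out of reach is approached as far as the arm can. A call with a number of a shift or a turn outside -1 to 1 is refused whole. A call with a gripper value outside its range is refused whole. "hand" is the finger opening in mm, from 0 to 85.4, set as the call begins (left out, the last holds). The fingers move at their own pace and stop on an object; "force" is the grip in N (left out, the last holds). Time passes only in rows, so rows that repeat a pose let the fingers close. It gives the time, the measured TCP pose, the force, the opening and the grip force at its end, in the units of the state.
- sensors.read_state(): the state, without advancing time (a new reading comes with each control period).
- eyes.capture(name): name is "scene" or "top"; returns a dict with "img" (420x560x3 uint8, red, green, blue), "z_map" (420x560 float32, m along the optical axis (not along the pixel's ray), 0 where there is no reading), "fov_y" (degrees; the focal length in pixels is half the picture's height over the tangent of half this angle, whatever the lens; pixels are square), "cx", "cy" (the principal point, pixels), "rvec" (rotation vector, rad) and "tvec" (3), from world to camera coordinates, as OpenCV has them. Camera axes: x right, y down, z forward; pixel columns grow to the right and rows downward; lengths in m; the calibration is good to about 2 mm. A picture is of the moment at which its call begins.
- manip.hand_in(): hands the job in; it is judged then, once.
The state is a dict: "t": time; "q": joint angles; "dq": joint speeds; "joint_torque": joint torques, N m; "eef_pos": TCP position; "orientation": TCP orientation; "wrist_force": force on the tool from outside, world axes, zero at the start; "moment": the same for the moment, N m; "width": finger opening in m; "gripper_force": force on a finger pad.
Only numpy, scipy, OpenCV 4.12 (cv2) and the standard library are available. Lean on these libraries where they do the work, as an engineer would, in place of code of your own. Each camera call takes 0.05 s, during which the arm holds its last target. There are 200 camera calls.

## Working session

There is one attempt and no reset: what is moved stays moved. The work goes in short steps, Python scripts to look and compute and a tool call to move; the robot and the scene stay as the last step left them, time stands still between calls to the robot, and variables do not carry over. Pictures are saved under pics/ and viewed, at most 10 in all, crops included, and the job is handed in when it is done.

Besides the shell and the picture viewer there is one more tool, called after "Request:" as name(argument=value, ...), one argument or row to a line, values as JSON. drive_tool: Moves the arm, as the interface text tells. Shift numbers are shares of 0.15 m and turn numbers shares of pi rad, none past 1 either way. Its arguments: {"type":"object","properties":{"plan":{"type":"array","items":{"type":"array","items":{"type":"number","minimum":-1,"maximum":1}}},"hand":{"type":"number"},"force":{"type":"number"}},"required":["plan"]}

```bash
mkdir -p pics; cat > h.py <<'E'
import numpy as np, cv2
from station import sensors, eyes, manip
def cap(n):
    c=eyes.capture(n); c['f']=210/np.tan(np.radians(c['fov_y'])/2); c['R']=cv2.Rodrigues(np.array(c['rvec'],float))[0]; c['t']=np.array(c['tvec'],float).ravel(); return c
def world(c):
    z=c['z_map']; v,u=np.mgrid[:z.shape[0],:z.shape[1]]
    P=np.stack([(u-c['cx'])*z/c['f'],(v-c['cy'])*z/c['f'],z],-1)
    return (P-c['t'])@c['R']
E
python3 - <<'E'
from h import *
for n in ('scene','top'):
    c=cap(n); cv2.imwrite(f'pics/{n}0.png',c['img'][...,::-1]); np.savez(f'{n}0.npz',**c); print(n,-c['R'].T@c['t'],c['f'],c['cx'],c['cy'])
s=sensors.read_state(); print(s['t'],s['eef_pos'],s['orientation'],s['width'],manip.hold_point_z)
E
```

```text
scene [1.38086523 0.28788155 0.71729709] 539.7612432090527 272.7084559097366 199.12280892157304
top [ 0.24951949 -0.06055683  0.92166068] 454.9041132251334 285.00554674545975 207.17821798032762
0.1 [0.24467    0.57429702 0.23015238] [[-9.19970576e-01  3.91986206e-01 -9.76250443e-04]
 [ 3.91987388e-01  9.19968672e-01 -1.87879912e-03]
 [ 1.61656486e-04 -2.11111777e-03 -9.99997759e-01]] 0.08503623137745385 0.0187
```

View pics/top0.png

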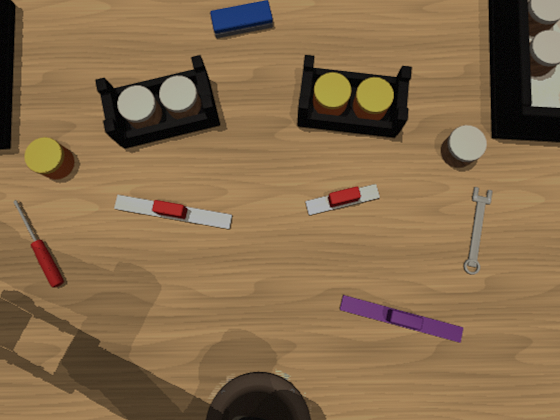

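View pics/scene0.png

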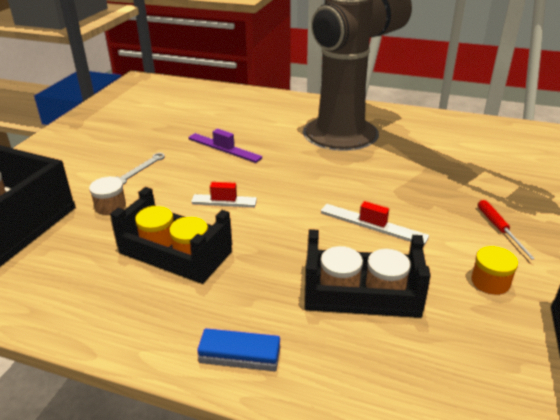

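The top view shows the long bar at about (172,211) with its handle at (169,208), and the short bar at (343,198). The orange carrier is at (354,100), with yellow lids at (332,93) and (375,98). The grain carrier is at (158,103), and the purple decoy at (402,318).

```bash
cat >> h.py <<'E'
def ray(c,uv,z):
    uv=np.atleast_2d(uv).astype(float); d=np.c_[(uv-[c['cx'],c['cy']])/c['f'],np.ones(len(uv))]@c['R']; o=-c['R'].T@c['t']
    return o+d*((z-o[2])/d[:,2])[:,None]
def blob(c,m,z,roi):
    k=np.zeros(m.shape,np.uint8); x0,y0,x1,y1=roi; k[y0:y1,x0:x1]=m[y0:y1,x0:x1]*255
    cs=cv2.findContours(k,cv2.RETR_EXTERNAL,cv2.CHAIN_APPROX_NONE)[0]; q=max(cs,key=cv2.contourArea)
    p=ray(c,q[:,0,:],z)[:,:2]; r=cv2.minAreaRect((p*1000).astype(np.float32)); b=cv2.boxPoints(r)
    e=max((b[1]-b[0],b[2]-b[1]),key=np.linalg.norm); a=np.degrees(np.arctan2(e[1],e[0]))
    return np.round(r[0],1),np.round(r[1],1),round(float((a+90)%180-90),2)
E
python3 - <<'E'
from h import *
c=dict(np.load('top0.npz')); W=world(c); hsv=cv2.cvtColor(c['img'],cv2.COLOR_RGB2HSV); H,S,V=[hsv[...,i].astype(int) for i in range(3)]
roi=(105,185,240,235)
Z=W[...,2]
red=((H<8)|(H>172))&(S>150)&(V>80)
print('red top',blob(c,red&(Z>.045),.052,roi)); 
print('bar',blob(c,((S<60)&(V>110))|red,.010,roi))
k=red&(Z>.045); k[:185]=0;k[235:]=0;k[:,240:]=0;k[:,:105]=0; print('pts',W[k].mean(0), k.sum())
roi=(285,45,425,145)
yel=(H>20)&(H<35)&(S>150)&(V>120)&(Z>.07)
m=np.zeros_like(yel);m[45:145,285:425]=1
print('lids',blob(c,yel&m,.082,roi))
for lo,hi in((.096,.115),(.08,.094)):
  k=(Z>lo)&(Z<hi)&m&(V<90); P=W[k]; print(lo,k.sum(),P.mean(0),cv2.minAreaRect((P[:,:2]*1000).astype(np.float32)),np.median(P[:,2]))
k=(Z>.02)&m; P=W[k]; print('all',cv2.minAreaRect((P[:,:2]*1000).astype(np.float32)))
P=W[yel&m]; _,lab,cen=cv2.kmeans(P[:,:2].astype(np.float32),2,None,(3,50,1e-6),5,2); print('lid centres',cen,P[:,2].mean())
E
```

```text
red top (array([417.1, 168.7]), array([58.5, 23.4]), 78.72)
bar (array([428.5, 218.7]), array([139.2,  32.8]), 79.34)
pts [0.41564811 0.16658932 0.06013957] 354
lids (array([ 630.2, -241.5]), array([71.2, 69.3]), 88.75)
0.096 570 [ 0.63230603 -0.19997788  0.10430896] ((635.8489990234375, -199.4188690185547), (208.3278350830078, 113.2708969116211), 81.74640655517578) 0.10485739751413399
0.08 675 [ 0.63308489 -0.20632844  0.08826531] ((634.3303833007812, -199.5755615234375), (208.89492797851562, 110.05268096923828), 81.83035278320312) 0.08874038418113081
all ((465.44842529296875, -176.3255157470703), (210.29002380371094, 459.7345275878906), 82.04885864257812)
lid centres [[ 0.62984896 -0.24095371]
 [ 0.6390549  -0.1570886 ]] 0.085956357433368
```

```bash
python3 - <<'E'
from h import *
for n,roi in(('top',(105,185,240,235)),('scene',(310,195,435,245))):
  c=dict(np.load(n+'0.npz')); W=world(c);Z=W[...,2]; hsv=cv2.cvtColor(c['img'],cv2.COLOR_RGB2HSV); H,S,V=[hsv[...,i].astype(int) for i in range(3)]
  m=np.zeros(H.shape,bool); m[roi[1]:roi[3],roi[0]:roi[2]]=1
  red=((H<8)|(H>172))&(S>150)&(V>60)&m; wh=(S<70)&(V>110)&m
  P=W[red]; print(n,'red z pct',np.percentile(P[:,2],[5,25,50,75,95,99]),P[P[:,2]>np.percentile(P[:,2],70)].mean(0))
  P=W[wh]; print('wh z',np.percentile(P[:,2],[5,25,50,75,95]))
  for lo in np.arange(.04,.30,.03):
    q=P[(P[:,1]>lo)&(P[:,1]<lo+.03)]; print(round(lo,2),len(q),np.median(q,0) if len(q) else '')
  t=~wh&~red&m; print('table',np.median(Z[t]))
  print(blob(c,wh|red,.010,roi)) if n=='scene' else 0
  u=np.argwhere(wh); r=cv2.minAreaRect(np.argwhere(wh|cv2.dilate(red.astype(np.uint8),np.ones((3,3))).astype(bool))[:,::-1].astype(np.float32)); print('barpx',r)
E
```

```text
top red z pct [0.04976308 0.0515495  0.05267098 0.05370849 0.05552449 0.05731511] [0.41123051 0.16105709 0.07775562]
wh z [0.00742404 0.00965659 0.01075781 0.01183382 0.01338222]
0.04 133 [0.39715036 0.06046736 0.01074359]
0.07 228 [0.40079282 0.08465505 0.01076012]
0.1 227 [0.40665251 0.11523931 0.01070493]
0.13 79 [0.40920939 0.13560369 0.01059575]
0.16 12 [0.40377844 0.17658524 0.01090216]
0.19 93 [0.42114029 0.21358697 0.01097471]
0.22 220 [0.42994296 0.2346178  0.01082104]
0.25 226 [0.43662655 0.26515947 0.01071013]
0.28 51 [0.43668807 0.28399905 0.01044362]
table 0.0009944697569291
barpx ((172.74160766601562, 210.13088989257812), (117.13130187988281, 17.262676239013672), 10.007980346679688)
scene red z pct [0.01852671 0.0284954  0.04112225 0.05003002 0.0521448  0.05350788] [0.4445308  0.17410284 0.06788173]
wh z [0.00226541 0.00692144 0.00844673 0.00958369 0.01139006]
0.04 77 [0.39861663 0.06109388 0.00837611]
0.07 136 [0.404142   0.08564288 0.0084443 ]
0.1 138 [0.40920347 0.11522091 0.00824698]
0.13 75 [0.42576931 0.14003974 0.00817076]
0.16 57 [0.43295686 0.17450954 0.00836052]
0.19 128 [0.43205633 0.20780957 0.00873676]
0.22 161 [0.43455151 0.23549364 0.00834167]
0.25 81 [0.43019476 0.2591084  0.00876386]
0.28 43 [0.43802973 0.28508558 0.00854576]
table -0.0009537106390592963
(array([396.7, 175.4]), array([240.8,  90.8]), 78.72)
barpx ((376.4640808105469, 216.30567932128906), (110.15625762939453, 26.01622200012207), 17.592424392700195)
```

Request:
drive_tool(
  plan=[
    [-0.7, -0.68, 0, 0],
    [-0.7, -0.68, 0, 0],
    [-0.7, -0.68, 0, 0],
    [-0.7, -0.68, 0, 0],
    [-0.7, -0.68, 0, 0],
  ],
  hand=85,
)

```text
t: 0.52
eef_pos: [0.3024, 0.4357, 0.2303]
orientation: [[-0.919, 0.395, -0.001], [0.395, 0.919, -0.004], [-0.001, -0.004, -1.0]]
wrist_force: [0.1, 0.6, 0.2]
width: 0.0849
gripper_force: 0.0
```

Request:
drive_tool(
  plan=[
    [-0.7, -0.68, 0, 0],
    [-0.7, -0.68, 0, 0],
    [-0.7, -0.68, 0, 0],
    [-0.7, -0.68, 0, 0],
    [-0.7, -0.68, 0, 0],
  ],
)

```text
t: 0.93
eef_pos: [0.3591, 0.3022, 0.231]
orientation: [[-0.919, 0.395, -0.0], [0.395, 0.918, -0.002], [-0.001, -0.002, -1.0]]
wrist_force: [-0.3, 0.6, -0.2]
width: 0.085
gripper_force: 0.0
```

Request:
drive_tool(
  plan=[
    [-0.7, -0.68, 0, 0],
    [-0.7, -0.68, 0, 0],
    [-0.7, -0.68, 0, 0],
    [-0.7, -0.68, 0, 0],
    [-0.7, -0.68, 0, 0],
  ],
)

```text
t: 1.35
eef_pos: [0.4164, 0.1681, 0.2314]
orientation: [[-0.919, 0.395, 0.001], [0.395, 0.919, -0.001], [-0.001, -0.0, -1.0]]
wrist_force: [0.1, -0.3, 0.1]
width: 0.0849
gripper_force: 0.0
```

Request:
drive_tool(
  plan=[
    [0, 0, 0.6, 0.19],
    [0, 0, 0.6, 0.19],
    [0, 0, 0.6, 0.19],
    [0, 0, 0.6, 0.19],
    [0, 0, 0.6, 0.19],
  ],
)

```text
t: 1.77
eef_pos: [0.4133, 0.1715, 0.1395]
orientation: [[-0.536, 0.844, -0.004], [0.844, 0.536, 0.0], [0.002, -0.003, -1.0]]
wrist_force: [0.2, -0.3, 1.0]
width: 0.0852
gripper_force: 0.0
```

Request:
drive_tool(
  plan=[
    [0, 0, 0.2, 0.19],
    [0, 0, 0.2, 0.19],
    [0, 0, 0.2, 0.19],
    [0, 0, 0.2, 0.19],
    [0, 0, 0.2, 0.19],
  ],
)

```text
t: 2.18
eef_pos: [0.4145, 0.1719, 0.1108]
orientation: [[0.031, 1.0, -0.001], [1.0, -0.031, 0.001], [0.001, -0.001, -1.0]]
wrist_force: [-0.6, 0.1, -0.6]
width: 0.0854
gripper_force: 0.0
```

Request:
drive_tool(
  plan=[
    [0, 0, 0, 0.054],
    [0, 0, 0, 0.054],
    [0, 0, 0, 0.054],
    [0, 0, 0, 0.054],
  ],
)

```text
t: 2.52
eef_pos: [0.4147, 0.1714, 0.1112]
orientation: [[0.192, 0.981, -0.0], [0.981, -0.192, 0.001], [0.001, -0.0, -1.0]]
wrist_force: [0.4, -0.3, -0.2]
width: 0.0848
gripper_force: 0.0
```

```bash
cat >> h.py <<'E'
def go(p,ydir):
    s=sensors.read_state(); R=np.array(s['orientation']); d=np.array(p)-s['eef_pos']
    a=np.degrees(np.arctan2(R[1,1],R[0,1])); t=(ydir-a+90)%180-90
    print('t',s['t'],'pos',s['eef_pos'],'ydir',a,'q6',s['q'][5],'w',s['width'],'gf',s['gripper_force'],'F',s['wrist_force']); print('shares',np.round(R.T@d/.15,3),'twist',round(-t/180,4),'tilt',R[:,2])
E
python3 -c "
from h import *
go([.417,.169,.02],-11.3)
c=cap('scene'); cv2.imwrite('pics/s1.png',cv2.resize(c['img'][100:320,250:560,::-1],None,fx=2,fy=2))"
```

```text
t 2.5167 pos [0.41472138 0.17140004 0.11115158] ydir -11.05203521470977 q6 0.4866659642812945 w 0.08476372450383192 gf 0.0 F [ 0.39906907 -0.30575311 -0.17967413]
shares [-0.013  0.018  0.608] twist 0.0014 tilt [-2.21026357e-04  6.46444334e-04 -9.99999767e-01]
```

View pics/s1.png

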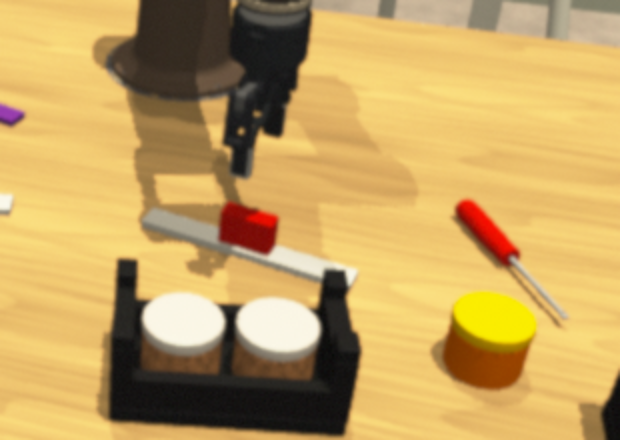

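The open fingers sit above the red handle (crop 250,225) and straddle it across the bar. Next I'll descend, grip and lift.

Request:
drive_tool(
  plan=[
    [-0.013, 0.018, 0.2, 0],
    [-0.013, 0.018, 0.4, 0],
    [-0.013, 0.018, 0.55, 0],
    [-0.013, 0.018, 0.6, 0],
    [-0.013, 0.018, 0.6, 0],
  ],
)

```text
t: 2.98
eef_pos: [0.4149, 0.1672, 0.0193]
orientation: [[0.194, 0.981, -0.005], [0.981, -0.194, -0.001], [-0.002, -0.005, -1.0]]
wrist_force: [-0.9, 0.5, 1.3]
width: 0.085
gripper_force: 0.0
```

Request:
drive_tool(
  plan=[
    [0, 0, 0, 0],
    [0, 0, 0, 0],
    [0, 0, 0, 0],
    [0, 0, 0, 0],
    [0, 0, 0, 0],
  ],
  hand=0,
  force=50,
)

```text
t: 3.4
eef_pos: [0.4175, 0.1678, 0.0223]
orientation: [[0.194, 0.981, 0.001], [0.981, -0.194, 0.001], [0.001, 0.001, -1.0]]
wrist_force: [-1.8, 0.4, 2.2]
width: 0.0248
gripper_force: 0.7
```

Request:
drive_tool(
  plan=[
    [0, 0, 0, 0],
    [0, 0, 0, 0],
    [0, 0, 0, 0],
    [0, 0, 0, 0],
    [0, 0, 0, 0],
  ],
)

```text
t: 3.82
eef_pos: [0.4178, 0.1678, 0.0223]
orientation: [[0.194, 0.981, 0.001], [0.981, -0.194, 0.0], [0.001, 0.001, -1.0]]
wrist_force: [-2.4, 0.2, 7.3]
width: 0.0235
gripper_force: 51.7
```

Request:
drive_tool(
  plan=[
    [0, 0, -0.15, 0],
    [0, 0, -0.4, 0],
    [0, 0, -0.65, 0],
    [0, 0, -0.9, 0],
    [0, 0, -0.95, 0],
  ],
)

```text
t: 4.23
eef_pos: [0.4213, 0.1687, 0.1697]
orientation: [[0.194, 0.981, 0.011], [0.981, -0.194, 0.003], [0.005, 0.01, -1.0]]
wrist_force: [1.1, 0.9, -2.5]
width: 0.0234
gripper_force: 50.5
```

Request:
drive_tool(
  plan=[
    [-0.15, 0.12, -0.2, -0.005],
    [-0.35, 0.3, -0.3, -0.01],
    [-0.55, 0.45, -0.3, -0.018],
    [-0.7, 0.6, -0.3, -0.018],
    [-0.7, 0.6, -0.3, -0.018],
  ],
)

```text
t: 4.65
eef_pos: [0.4879, 0.0424, 0.2086]
orientation: [[0.142, 0.99, 0.004], [0.99, -0.142, -0.003], [-0.003, 0.004, -1.0]]
wrist_force: [-0.1, 0.2, -3.6]
width: 0.0233
gripper_force: 50.8
```

Request:
drive_tool(
  plan=[
    [-0.15, 0.12, 0, 0],
    [-0.35, 0.3, 0, 0],
    [-0.55, 0.45, 0, 0],
    [-0.7, 0.6, 0, 0],
    [-0.7, 0.6, 0, 0],
  ],
)

```text
t: 5.07
eef_pos: [0.5624, -0.0741, 0.2075]
orientation: [[0.142, 0.99, 0.002], [0.99, -0.142, -0.003], [-0.003, 0.003, -1.0]]
wrist_force: [1.0, 0.7, -2.4]
width: 0.0235
gripper_force: 50.9
```

```bash
python3 -c "
from h import *
go([.635,-.1995,.22],-8)
c=cap('scene'); cv2.imwrite('pics/s2.png',c['img'][...,::-1])"
```

```text
t 5.0667 pos [ 0.56236412 -0.07410059  0.2074999 ] ydir -8.170865717209175 q6 -0.06235663955394635 w 0.023455098013524408 gf 50.88082551956177 F [ 0.97013751  0.73615414 -2.36374919]
shares [-0.759  0.598 -0.079] twist -0.0009 tilt [ 0.00245953 -0.00327    -0.99999163]
```

View pics/s2.png

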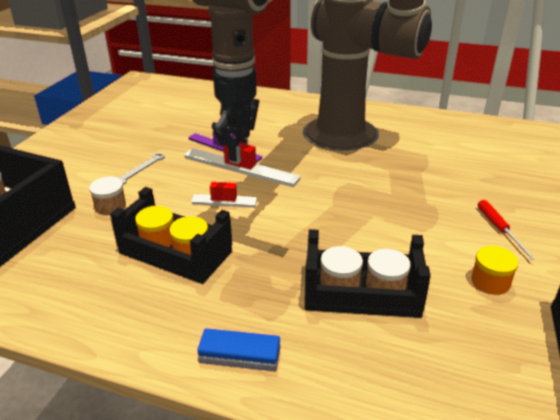

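The bar is held level at (240,165), clear of everything. I'll move it over the carrier.

Request:
drive_tool(
  plan=[
    [-0.15, 0.12, 0, 0],
    [-0.35, 0.27, 0, 0],
    [-0.55, 0.43, 0, 0],
    [-0.7, 0.55, 0, 0],
    [-0.76, 0.598, 0, 0],
  ],
)

```text
t: 5.53
eef_pos: [0.6333, -0.1969, 0.2071]
orientation: [[0.14, 0.99, -0.001], [0.99, -0.14, -0.001], [-0.001, -0.001, -1.0]]
wrist_force: [0.1, -0.1, -3.1]
width: 0.0228
gripper_force: 51.0
```

Request:
drive_tool(
  plan=[
    [0, 0, 0.1, 0],
    [0, 0, 0.25, 0],
    [0, 0, 0.4, 0],
    [0, 0, 0.4, 0],
    [0, 0, 0.4, 0],
  ],
)

```text
t: 5.95
eef_pos: [0.6298, -0.1923, 0.1456]
orientation: [[0.138, 0.99, -0.007], [0.99, -0.138, 0.003], [0.002, -0.007, -1.0]]
wrist_force: [0.2, -0.5, -2.0]
width: 0.023
gripper_force: 50.8
```

```bash
python3 -c "
from h import *
go([.635,-.1995,.112],-8.1)
c=cap('top'); cv2.imwrite('pics/t3.png',cv2.resize(c['img'][20:180,260:460,::-1],None,fx=3,fy=3))
c=cap('scene'); cv2.imwrite('pics/s3.png',cv2.resize(c['img'][120:300,60:280,::-1],None,fx=3,fy=3))"
```

```text
t 5.95 pos [ 0.62982563 -0.19233591  0.14563098] ydir -7.906745452237352 q6 -0.224971655957666 w 0.022992887871682917 gf 50.81539571285248 F [ 0.16847652 -0.53957611 -2.02655675]
shares [-0.043  0.042  0.224] twist 0.0011 tilt [-0.00707193  0.0031984  -0.99996988]
```

View pics/t3.png

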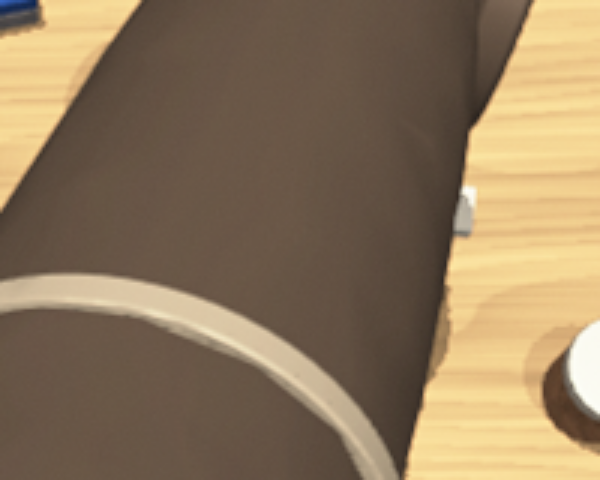

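View pics/s3.png

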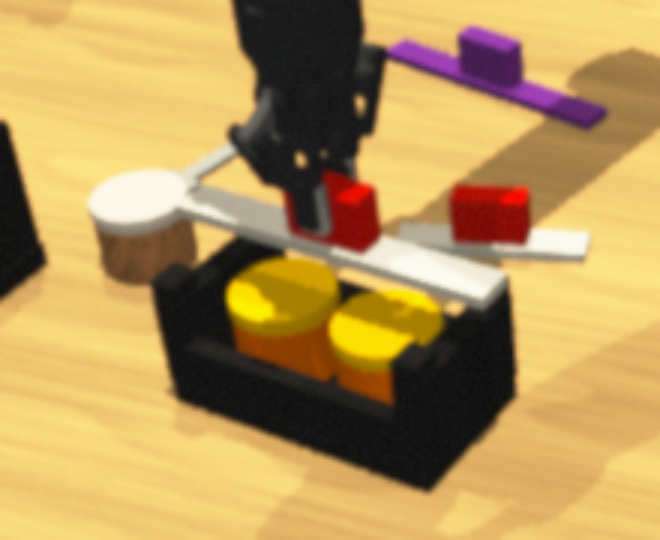

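The top view is blocked by the arm. In the scene crop the bar hangs about 35 mm above the carrier, roughly aligned, with its near end at (500,290). The measured offset is about 9 mm, so I'll correct that while lowering.

Request:
drive_tool(
  plan=[
    [-0.04, 0.04, 0.0, 0],
    [-0.04, 0.04, 0.0, 0],
    [-0.04, 0.04, 0.0, 0],
    [-0.04, 0.04, 0, 0],
    [-0.04, 0.04, 0, 0],
  ],
)

```text
t: 6.47
eef_pos: [0.6379, -0.2016, 0.1493]
orientation: [[0.139, 0.99, 0.001], [0.99, -0.139, -0.0], [-0.0, 0.001, -1.0]]
wrist_force: [-0.5, -0.2, -2.2]
width: 0.0234
gripper_force: 50.9
```

```bash
python3 -c "
from h import *
go([.635,-.1995,.112],-8.1)
c=cap('scene'); W=world(c);Z=W[...,2]; hsv=cv2.cvtColor(c['img'],cv2.COLOR_RGB2HSV); H,S,V=[hsv[...,i].astype(int) for i in range(3)]
m=(S<70)&(V>110)&(Z>.10)&(Z<.16); m[:,:100]=0;m[:,250:]=0
P=W[m]; print('bar z',np.median(P[:,2]),len(P)); print(cv2.minAreaRect((P[:,:2]*1000).astype(np.float32)),np.percentile(P[:,1],[1,99]))
print(np.polyfit(P[:,1],P[:,0],1))
k=(Z>.098)&(Z<.109)&(V<70);k[:190]=0;k[:,:100]=0;k[:,240:]=0;Q=W[k];print('posts',len(Q),cv2.minAreaRect((Q[:,:2]*1000).astype(np.float32)))
"
```

```text
t 6.4667 pos [ 0.63794174 -0.20160601  0.14929713] ydir -7.971570952431833 q6 -0.23210617398626798 w 0.02338604283432491 gf 50.86610019207001 F [-0.50349672 -0.24501559 -2.16829742]
shares [ 0.011 -0.022  0.249] twist 0.0007 tilt [ 5.73652488e-04 -1.39452976e-04 -9.99999826e-01]
bar z 0.13561813181099 1102
((91.7742919921875, -513.2933349609375), (1436.941650390625, 208.9184112548828), 29.84632110595703) [-0.31744115 -0.08053935]
[0.31545248 0.70451164]
posts 233 ((640.789794921875, -197.2709197998047), (210.14231872558594, 109.5306396484375), 82.25341796875)
```

Bar centre and yaw match the carrier (bar spans y -0.317 to -0.081, carrier centre y about -0.199). I'll lower it gently.

Request:
drive_tool(
  plan=[
    [0, 0, 0.06, 0],
    [0, 0, 0.12, 0],
    [0, 0, 0.18, 0],
    [0, 0, 0.22, 0],
    [0, 0, 0.22, 0],
  ],
)

```text
t: 6.93
eef_pos: [0.6357, -0.2006, 0.1125]
orientation: [[0.138, 0.99, -0.005], [0.99, -0.138, 0.002], [0.001, -0.005, -1.0]]
wrist_force: [-0.4, 0.4, -3.4]
width: 0.0234
gripper_force: 51.0
```

Request:
drive_tool(
  plan=[
    [0, 0, 0.01, 0],
    [0, 0, 0.02, 0],
    [0, 0, 0.03, 0],
    [0, 0, 0.03, 0],
    [0, 0, 0.03, 0],
  ],
)

```text
t: 7.35
eef_pos: [0.638, -0.2016, 0.1116]
orientation: [[0.139, 0.99, 0.0], [0.99, -0.139, -0.0], [-0.0, 0.0, -1.0]]
wrist_force: [-0.1, 0.9, -3.4]
width: 0.0233
gripper_force: 51.0
```

Request:
drive_tool(
  plan=[
    [0, 0, 0.007, 0],
    [0, 0, 0.007, 0],
    [0, 0, 0.014, 0],
    [0, 0, 0.014, 0],
    [0, 0, 0.014, 0],
  ],
)

```text
t: 7.77
eef_pos: [0.6379, -0.2016, 0.1104]
orientation: [[0.138, 0.99, 0.0], [0.99, -0.138, -0.0], [-0.0, 0.0, -1.0]]
wrist_force: [-3.5, 0.6, 4.7]
width: 0.0233
gripper_force: 51.8
```

```bash
python3 -c "
from h import *
go([.637,-.1995,.109],-8.1)
c=cap('scene'); cv2.imwrite('pics/s4.png',cv2.resize(c['img'][120:300,60:280,::-1],None,fx=3,fy=3))"
```

```text
t 7.7667 pos [ 0.63794883 -0.20155454  0.11040336] ydir -7.959115475924318 q6 -0.2321559035772437 w 0.023256011035377756 gf 51.820303201675415 F [-3.53464294  0.56736884  4.67240423]
shares [ 0.013 -0.008  0.009] twist 0.0008 tilt [ 3.24060983e-04 -1.39645471e-04 -9.99999938e-01]
```

View pics/s4.png

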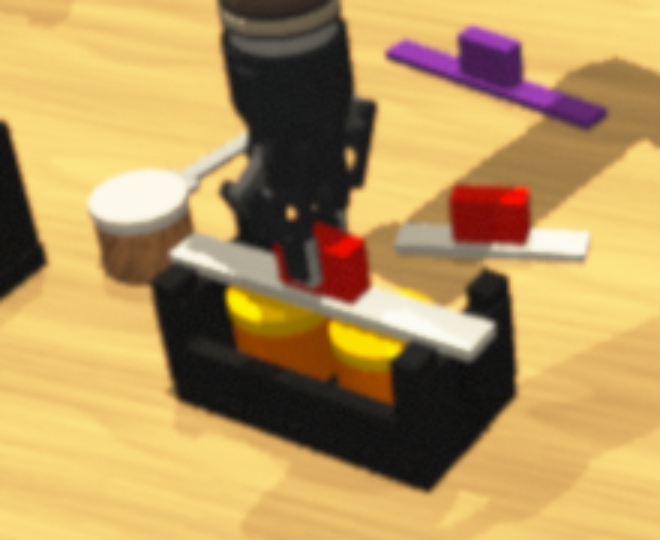

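The bar sits in both cut-outs, from about (185,250) to (480,340), and the wrist force has reversed to +4.7 N, so it is in contact. I'll release it and retreat upward.

Request:
drive_tool(
  plan=[
    [0, 0, 0, 0],
    [0, 0, 0, 0],
    [0, 0, 0, 0],
    [0, 0, 0, 0],
    [0, 0, 0, 0],
  ],
  hand=70,
)

```text
t: 8.23
eef_pos: [0.6379, -0.2015, 0.1089]
orientation: [[0.138, 0.99, 0.0], [0.99, -0.138, -0.0], [-0.0, 0.0, -1.0]]
wrist_force: [0.7, -0.8, -0.2]
width: 0.07
gripper_force: 0.0
```

Request:
drive_tool(
  plan=[
    [0, 0, 0, 0],
    [0, 0, -0.1, 0],
    [0, 0, -0.3, 0],
    [0, 0, -0.5, 0],
    [0, 0, -0.7, 0],
  ],
)

```text
t: 8.65
eef_pos: [0.6376, -0.2014, 0.216]
orientation: [[0.138, 0.99, -0.0], [0.99, -0.138, 0.0], [0.0, -0.0, -1.0]]
wrist_force: [0.3, 0.5, 0.7]
width: 0.0698
gripper_force: 0.0
```

Request:
drive_tool(
  plan=[
    [0, -0.25, -0.1, 0],
    [0, -0.5, -0.1, 0],
    [0, -0.75, -0.1, 0],
    [0, -1, -0.1, 0],
    [0, -1, -0.1, 0],
  ],
)

```text
t: 9.07
eef_pos: [0.4806, -0.1779, 0.2274]
orientation: [[0.139, 0.99, -0.01], [0.99, -0.139, 0.004], [0.002, -0.01, -1.0]]
wrist_force: [-0.7, 1.0, -0.6]
width: 0.0699
gripper_force: 0.0
```

Request:
drive_tool(
  plan=[
    [0, -0.25, 0, 0],
    [0, -0.5, 0, 0],
    [0, -0.75, 0, 0],
    [0, -0.75, 0, 0],
    [0, -0.75, 0, 0],
  ],
)

```text
t: 9.48
eef_pos: [0.3765, -0.1648, 0.2298]
orientation: [[0.14, 0.99, 0.001], [0.99, -0.14, -0.001], [-0.0, 0.001, -1.0]]
wrist_force: [0.8, -0.3, -0.1]
width: 0.0702
gripper_force: 0.0
```

```bash
python3 -c "
from h import *
go([.637,-.1995,.109],-8.1)
c=cap('top'); W=world(c);Z=W[...,2]; hsv=cv2.cvtColor(c['img'],cv2.COLOR_RGB2HSV); H,S,V=[hsv[...,i].astype(int) for i in range(3)]
red=((H<8)|(H>172))&(S>150)&(V>80)&(Z>.11)
roi=(285,30,425,150)
m=np.zeros_like(red);m[30:150,285:425]=1
print('handle',blob(c,red,.140,roi)); print('bar',blob(c,((S<60)&(V>110)&(Z>.08))|red,.098,roi))
P=W[(S<60)&(V>110)&(Z>.08)&(Z<.11)&m]; print('slope',np.polyfit(P[:,1],P[:,2],1),P[:,2].mean())
Q=W[(Z>.096)&(Z<.115)&m&(V<90)]; print('carrier',cv2.minAreaRect((Q[:,:2]*1000).astype(np.float32)))
cv2.imwrite('pics/t5.png',c['img'][...,::-1])"
```

```text
t 9.4833 pos [ 0.37647259 -0.16475536  0.229775  ] ydir -8.026321864794495 q6 -0.37855649309064787 w 0.0701886309766479 gf 0.0 F [ 0.75726605 -0.27515932 -0.07402919]
shares [0.013 1.751 0.807] twist 0.0004 tilt [ 1.04934270e-03 -5.31341293e-04 -9.99999308e-01]
handle (array([ 642.4, -184.1]), array([29.2, 50.9]), -54.29)
bar (array([ 652.7, -150.5]), array([136.5,  45.9]), 88.75)
slope [0.00171877 0.09921414] 0.09897113744993732
carrier ((636.0946655273438, -197.43194580078125), (210.45516967773438, 112.31437683105469), 82.05374908447266)
```

View pics/t5.png

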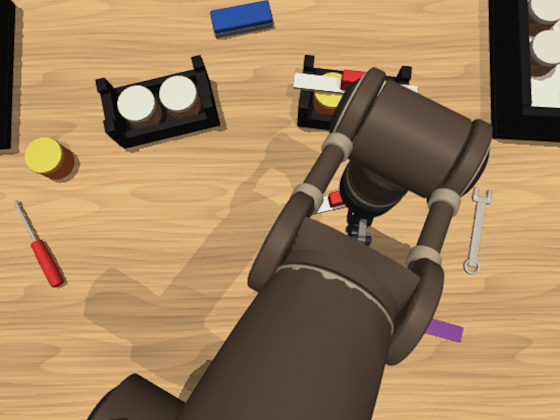

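The top view shows the bar across the carrier, with its left end at (295,82), right end at (415,90) and handle at (352,78), partly hidden by the arm. A quick numeric check of its centring before handing in.

```bash
python3 -c "
from h import *
for n,r in (('top',(285,30,425,150)),('scene',(90,150,260,280))):
  c=cap(n); W=world(c);Z=W[...,2]; hsv=cv2.cvtColor(c['img'],cv2.COLOR_RGB2HSV); H,S,V=[hsv[...,i].astype(int) for i in range(3)]
  m=np.zeros(Z.shape,bool);m[r[1]:r[3],r[0]:r[2]]=1
  P=W[m&(S<70)&(V>100)&(Z>.09)&(Z<.105)]; a=np.radians(82); u=np.array([np.cos(a),np.sin(a)]); w=np.array([-u[1],u[0]]); d=P[:,:2]-[.636,-.1985]
  print(n,len(P),'along',np.percentile(d@u,[1,99]),'across',np.percentile(d@w,[2,98]))
"
```

```text
top 714 along [-0.11753666  0.11670314] across [-0.01857286  0.01061372]
scene 1079 along [-0.11716512  0.11978176] across [-0.02140837  0.00856846]
```

Lengthwise the bar is centred to about 1 mm. Crosswise it is off by about 4–6 mm, well inside the 18 mm limit, so I'm handing in.

```bash
python3 -c "
from station import manip
print(manip.hand_in())"
```

```text
the job is handed in; nothing more can be done
None
```

The long bar is lying flat in both cut-outs of the orange-jar carrier, centred to about 1 mm lengthwise and 4–6 mm crosswise, released with the arm clear, and the job is handed in (no verdict came back).

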